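# Feed one wooden blank onto the painting sheet

## Robot

A 6-joint arm with a two-finger parallel gripper is mounted at the origin on the work surface. World frame = base frame: x ahead of the robot, y to its left, z up, the work surface at z = 0. Lengths are in m, angles in rad, forces in N, time in s.
With the tool pointing down it reaches from about 0.35 to 0.975 m from the base axis. Payload 7.1 kg.
Tool frame: the origin (TCP) lies midway between the tips of the shut fingers; the grasp point (between the pads) lies 19 mm behind it; z points along the fingers, x is the direction in which the jaws open and shut, and the axes are right-handed (so a half turn about z gives the same grasp; the last joint's range is limited). The gripper opens to 88 mm and grips with 3 to 60 N. Pads are 20 mm wide; open, the fingers measure 115 mm over their backs; the gripper's body (75 mm by 178 mm) begins 61 mm behind the grasp point.
Start: joints at [-1.174, 0.423, 1.63, -0, 1.089, -0.019], TCP at [0.252, -0.572, 0.183] pointing down, gripper open.
Joint ranges: [-3, 3], [-0.9, 2.11], [0.09, 2.58], [-1.31, 4.45], [0.11, 2.69], [-2.54, 2.54]. Speed limits (rad/s): [2.39, 2.39, 3.01, 3.14, 3.14, 3.14].

## Interface

Orientations are given as [roll, pitch, yaw] about the fixed x, y, z axes, in that order (R = Rz(yaw) Ry(pitch) Rx(roll)).
In Python, from workcell import robot, vision, job gives the robot as it stands. The module is installed in compiled form; this text tells all that it offers. Calls block until the motion is done:
- robot.goto(position, orientation): joint-space move of the TCP to a pose.
- robot.move_linear(position, velocity=0.15, attitude=None, until_force=None): straight line of the TCP; attitude=None keeps the orientation; velocity is the mean speed in m/s. With until_force (N) it stops when the force on the tool has changed by that much, and returns True; else False.
- robot.movej(angles): joint-space move.
- robot.move_gripper(opening, grip_force=None): finger opening in m; grip_force is the grip in N (None keeps the last); returns when the fingers have stopped.
- robot.wait(seconds).
- robot.inverse_kinematics(position, orientation): joint angles nearest the present ones, or None.
- robot.sense(): the state.
- vision.camera(name): name is "side" or "top" or "wrist"; returns (picture, depth): 480x640x3 uint8, red, green, blue; 480x640 float32, m along the optical axis (not along the pixel's ray), 0 where there is no reading.
- vision.camera_params(name): a dict with "fovy" (degrees; the focal length in pixels is half the picture's height over the tangent of half this angle, whatever the lens; pixels are square), "cx", "cy" (the principal point, pixels), "extrinsics" (4x4, takes a point from camera to world coordinates). Camera axes: x right, y down, z forward; pixel columns grow to the right and rows downward; lengths in m; the calibration is good to about 2 mm. A picture is of the moment at which its call begins: read the wrist's pose just before it. camera_params takes no time and is no camera call; for the wrist camera it gives the pose at the moment of the call.
A pose or a line that the arm cannot do raises robot.IKError and nothing moves.
- job.sign_off(): hands the job in, once; it reports no verdict.
The state is a dict: "t": time; "qpos": joint angles; "dq": joint speeds; "effort": joint torques, N m; "eef_pos": TCP position; "tool_rot": TCP orientation; "contact_force": force on the tool from outside, world axes, zero at the start; "ft_torque": the same for the moment, N m; "gripper_width": finger opening in m.
Only numpy, scipy, OpenCV 4.12 (cv2) and the standard library are available. Lean on these libraries where they do the work, as an engineer would, in place of code of your own. Each camera call takes 0.05 s, during which the arm holds its last target. There are 200 camera calls.

## Task

Press the feeder's plunger all the way down once, so that a single wooden blank comes out in front, and let the plunger spring back up. Then push that blank aside across the table with the fingers, sliding it without picking it up, until all of it lies flat on the square paper sheet. Leave the other blanks in the feeder and do not disturb the jars, cup, brush and cap.

Things in the scene. Friction and masses are not known exactly. Their poses are not given: they have to be found in the camera images.
- feeder: Feeder of wooden blanks, fixed. Origin on the table under the stack's centre; x the way blanks come out, y left of it, z up. Around the origin an open-topped, floorless plywood magazine, 59 x 59 mm outside, 40 mm high, walls 4 mm. Behind it a grey housing, x -30 to -104 mm, 56 mm wide (82 at its 6 mm high feet), 38 mm high, with the plunger on top.
- feeder_exit (a point): Middle of the exit, at table level on the outer face of the magazine's front wall, 29.5 mm ahead of the feeder's origin. The wall leaves 17 mm free above the table: one blank passes, the blanks above cannot.
- plunger_top (a point): Centre of the top of the plunger's round black cap (34 mm across, 8 mm thick, flat), on the grey housing 66 mm behind the feeder's origin; 73 mm above the table at rest, it goes straight down when pressed.
- plunger (a joint): Plunger travel in m: 0 up, 0.025 down on its stop. A spring resists with about 3 N at first, 8 to 10 N at the bottom, and lifts it when let go. Pressing drives a blade 7 mm thick, 2.88 times as far, that pushes the lowest blank out along feeder +x; on release it draws back and the next blank drops.
- blank0_center (a point): Centre of the lowest blank, the one that comes out: plain round wooden disc 48 mm across, 12 mm thick, about 15 g, flat on the table, its centre 6 mm up. After a full press its centre lies about 70 mm in front of the feeder's origin. It slides easily on the table.
- blank1_center (a point): Centre of the second blank from below, alike; stays in the magazine (drops to the table when the first is out).
- blank2_center (a point): Centre of the top blank, alike; stays in the magazine.
- sheet: Square white sheet of paper, 140 by 140 mm, with a few small grey prints, fixed flat on the table to the left or right in front of the feeder; under 1 mm thick and no obstacle, things slide onto it. Origin at its centre, x and y along its edges.
- cup: White plastic cup, 72 mm across, 85 mm high; bystander. Origin under its centre.
- jar_c: Black jar, 58 mm across, 62 mm high; bystander. Origin under its centre.
- brush: Brush 190 mm long lying beyond the feeder; bystander. x along it.
- cap: Small white cap, 36 mm across, 14 mm high; bystander. Origin under its centre.
- tray: Shallow plywood tray, 120 (x) by 90 (y) by 22 mm high, fixed to the table on the other side from the sheet; holds two jars. Origin under its centre.
- jar_a: Black jar, 50 mm across, 58 mm high, in the tray; bystander.
- jar_b: White jar, 44 mm across, 45 mm high, in the tray; bystander.
Not all that is in view belongs to the job. Leave any green or purple look-alike of the feeder alone.

How it is judged:
On the way, in this order (a step that is already met when the one before it is completed fails the run):
1. plunger pressed fully down, and the lowest blank out in front of the feeder (value of joint plunger above 0.022 m and x of blank0_center in the frame of feeder above 0.054 m), for 0.1 s.
2. plunger back up (value of joint plunger below 0.003 m), for 0.1 s.
3. the blank lies wholly on the sheet (x of blank0_center in the frame of sheet between -0.049 and 0.049 m and y of blank0_center in the frame of sheet between -0.049 and 0.049 m), for 0.2 s.
At the end, for the whole second after the job is handed in: The blank that came out rests flat on the table within the paper sheet (its centre at least 21 mm inside every edge: 3 mm leeway on wholly inside), the plunger is up (within 3 mm), and the other two blanks are still in the magazine (within 12 mm of its axis both ways) (all of step 3 and height (world z) of blank0_center below 0.009 m and angle between blank0's own z axis and vertical below 0.1 rad and linear speed of blank0 below 0.01 m/s and value of joint plunger below 0.003 m and x of blank1_center in the frame of feeder between -0.012 and 0.012 m and y of blank1_center in the frame of feeder between -0.012 and 0.012 m and x of blank2_center in the frame of feeder between -0.012 and 0.012 m and y of blank2_center in the frame of feeder between -0.012 and 0.012 m); the robot touches nothing.
It fails at once if a blank is lifted (the one fed rises 10 mm off the table, or another rises above its place in the stack) (height (world z) of blank0_center above 0.016 m or height (world z) of blank1_center above 0.026 m or height (world z) of blank2_center above 0.038 m).
It fails at once if a second blank comes out of the feeder (x of any of blank1_center, blank2_center in the frame of feeder above 0.025 m).
It fails at once if a bystander (cup, jars, brush, cap) is moved more than 15 mm (distance of any of cup, jar_c, brush, cap, jar_a, jar_b from where it was at the start of the episode above 0.015 m).
It also fails if it takes over 51 s, if anything falls off the work surface, if the arm or the gripper's body presses on something with over 40 N, if the wrist force passes 120 N, or if a joint passes its speed limit or range.

## Working session

There is one attempt and no reset: what is moved stays moved. The work goes in short steps, each a Python script; the robot and the scene stay as the last script left them, time stands still between calls to the robot, and variables do not carry over. Pictures are saved under pics/ and viewed, about 8 in all and at most 12, crops included, and the job is handed in when it is done.

```bash
mkdir -p pics
cat > h.py <<'E'
import numpy as np, cv2
from workcell import robot, vision, job
def cam(n, save=None):
    p=vision.camera_params(n); im,d=vision.camera(n)
    if save: cv2.imwrite('pics/'+save,im[:,:,::-1])
    return im,d,p
def ray(p,u,v,z):
    f=240/np.tan(np.radians(p['fovy'])/2); T=np.array(p['extrinsics'])
    r=T[:3,:3]@np.array([(u-p['cx'])/f,(v-p['cy'])/f,1]); o=T[:3,3]
    return o+r*(z-o[2])/r[2]
def proj(p,X):
    f=240/np.tan(np.radians(p['fovy'])/2); T=np.array(p['extrinsics'])
    c=T[:3,:3].T@(np.array(X)-T[:3,3]); return p['cx']+f*c[0]/c[2],p['cy']+f*c[1]/c[2]
E
python3 - <<'E'
from h import *
for n in('top','side'):
    im,d,p=cam(n,n+'0.png'); np.save(n+'d.npy',d); print(n,p)
print(robot.sense())
E
```

```text
top {'fovy': 55.80577611892673, 'cx': 310.87970162654966, 'cy': 236.52541745348142, 'extrinsics': array([[ 0.01298629, -0.99384811,  0.10998764,  0.42861587],
       [-0.99987364, -0.01391547, -0.0076847 , -0.0231626 ],
       [ 0.00916795, -0.10987395, -0.99390325,  0.91162184],
       [ 0.        ,  0.        ,  0.        ,  1.        ]])}
side {'fovy': 42.83761028909536, 'cx': 324.9964140258049, 'cy': 234.82594770698304, 'extrinsics': array([[ 0.97329134, -0.15966443,  0.16495829,  0.2907355 ],
       [-0.22920081, -0.7167322 ,  0.65860606, -1.00792239],
       [ 0.01307496, -0.67882415, -0.73418446,  1.17729507],
       [ 0.        ,  0.        ,  0.        ,  1.        ]])}
{'t': 0.1, 'qpos': array([-1.17400939e+00,  4.23746854e-01,  1.63058782e+00, -9.93950840e-06,
        1.08859761e+00, -1.89887972e-02]), 'dq': array([ 0.00057754, -0.00114044, -0.00195328, -0.00015374,  0.00053435,
       -0.00030196]), 'effort': array([ 3.28453432e-03, -5.45610666e+01, -2.74322927e+01,  6.46109576e-02,
        1.88236835e-02, -4.99420094e-05]), 'eef_pos': array([ 0.25225506, -0.57124042,  0.18250055]), 'tool_rot': array([-3.14157602e+00,  1.33955889e-03, -1.15501597e+00]), 'contact_force': array([-0.22452966, -0.62231438, -0.11894292]), 'ft_torque': array([-0.00111895,  0.03417296, -0.01709251]), 'gripper_width': 0.08798003000843205}
```

View pics/top0.png

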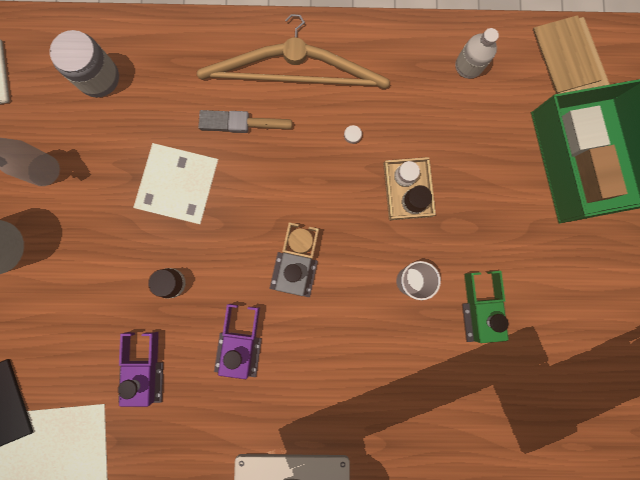

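View pics/side0.png

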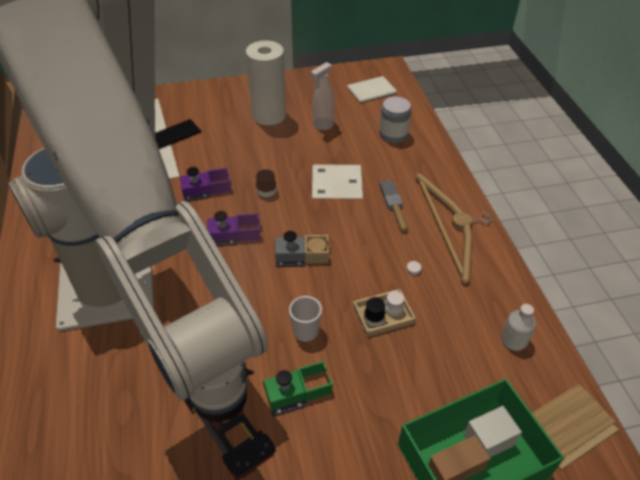

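The top view shows the grey feeder, with its plywood magazine at about (300,240) and black cap at (293,272). The other candidates are purple at (238,340) and (138,370), and green at (487,305). Only the grey one has plywood and blanks, so it is the one meant. The sheet with the small prints is at (176,183). The plain paper at (50,440) is a distractor. The side view agrees, with the feeder at (303,248) and the sheet at (337,181).

Run:
```python
from h import *
im=cv2.imread('pics/top0.png'); p=vision.camera_params('top'); hsv=cv2.cvtColor(im,cv2.COLOR_BGR2HSV)
def comp(mask,x0,y0,x1,y1):
    m=np.zeros_like(mask); m[y0:y1,x0:x1]=mask[y0:y1,x0:x1]
    c=max(cv2.findContours(m,cv2.RETR_EXTERNAL,cv2.CHAIN_APPROX_NONE)[0],key=cv2.contourArea); return c
dr=im.copy()
H,S,V=cv2.split(hsv)
def rect(c,z):
    b=cv2.boxPoints(cv2.minAreaRect(c)); cv2.polylines(dr,[b.astype(int)],1,(0,0,255),1)
    w=np.array([ray(p,u,v,z)[:2] for u,v in b]); e=[np.linalg.norm(w[i]-w[i-1]) for i in range(4)]
    a=[np.degrees(np.arctan2(*(w[i]-w[i-1])[::-1])) for i in range(4)]
    print('ctr',w.mean(0).round(4),'edges',np.round(e,4),'ang',np.round(a,1)); return w
sh=((S<70)&(V>140)).astype(np.uint8)*255
rect(comp(sh,120,130,230,235),0)
blk=(V<50).astype(np.uint8)*255
c=comp(blk,278,255,310,290); (u,v),r=cv2.minEnclosingCircle(c); cv2.circle(dr,(int(u),int(v)),int(r),(0,255,0),1); print('cap',u,v,r,ray(p,u,v,.073)[:2])
print('cap depth', np.load('topd.npy')[int(v),int(u)])
ply=((H>11)&(H<25)&(V>110)&(S>60)).astype(np.uint8)*255
rect(comp(ply,280,218,325,262),.04)
g=((S<70)&(V>60)&(V<150)).astype(np.uint8)*255
rect(comp(g,268,245,322,300),.038)
for n,q,z in(('jarc',(166,282),.062),('cup',(421,280),.085),('brushtip',(292,125),.01),('brush0',(200,120),.01),('cap',(353,133),.014)):print(n,ray(p,*q,z)[:2].round(3))
cv2.imwrite('pics/c1.png',cv2.resize(dr[120:310,120:340],None,fx=3.4,fy=3.1,interpolation=cv2.INTER_CUBIC))
```

```text
ctr [0.6364 0.2483] edges [0.143  0.1402 0.1454 0.1397] ang [  76.7  -10.7 -103.4  168.3]Traceback (most recent call last):
  File "<stdin>", line 16, in <module>
  File "<stdin>", line 5, in comp
ValueError: max() iterable argument is empty
```

```bash
cat > m.py <<'E'
from h import *
im=cv2.imread('pics/top0.png'); p=vision.camera_params('top'); hsv=cv2.cvtColor(im,cv2.COLOR_BGR2HSV)
d=np.load('topd.npy')
def comp(mask,x0,y0,x1,y1):
    m=np.zeros(mask.shape,np.uint8); m[y0:y1,x0:x1]=mask[y0:y1,x0:x1]*255
    return max(cv2.findContours(m,cv2.RETR_EXTERNAL,cv2.CHAIN_APPROX_NONE)[0],key=cv2.contourArea)
dr=im.copy()
H,S,V=cv2.split(hsv)
print(V[262:284:2,280:308:2]); print(hsv[225:228,300:304].tolist())
def rect(c,z):
    b=cv2.boxPoints(cv2.minAreaRect(c)); cv2.polylines(dr,[b.astype(int)],1,(0,0,255),1)
    w=np.array([ray(p,u,v,z)[:2] for u,v in b]); e=[np.linalg.norm(w[i]-w[i-1]) for i in range(4)]
    a=[np.degrees(np.arctan2(*(w[i]-w[i-1])[::-1])) for i in range(4)]
    print('ctr',w.mean(0).round(4),'edges',np.round(e,4),'ang',np.round(a,1))
try:
    c=comp(V<65,278,255,310,290); (u,v),r=cv2.minEnclosingCircle(c); cv2.circle(dr,(int(u),int(v)),int(r),(0,255,0),1); print('cap',u,v,r,ray(p,u,v,.073)[:2],d[int(v),int(u)])
except ValueError as e: print(e)
rect(comp((H>11)&(H<25)&(V>130)&(S>60),280,218,325,262),.04)
rect(comp((S<70)&(V>60)&(V<160),268,245,322,300),.038)
for n,q,z in(('jarc',(166,282),.062),('cup',(421,280),.085),('brushtip',(292,125),.01),('brush0',(200,120),.01),('cap',(353,133),.014)):print(n,ray(p,*q,z)[:2].round(3))
cv2.imwrite('pics/c1.png',cv2.resize(dr[120:310,120:340],None,fx=3.1,fy=3.1,interpolation=cv2.INTER_CUBIC))
E
python3 m.py
```

```text
[[ 85 135 140 138 140 139 139 139 139 138 138 137 137 137]
 [ 96 137 139 137 139  77  70  61  80  84  84  87 138 136]
 [111 140 139 102  70  68  67  66  64  64  84  85  85 120]
 [120 139 122  70  70  69  68  66  66  65  67  86  86  85]
 [134 140  86  74  71  71  70  68  67  66  59  85  85  84]
 [135 140  74  75  73  72  71  70  68  66  64  77  84  85]
 [141 141  82  77  74  73  71  70  68  68  64  80  85  83]
 [142 142 102  77  76  74  73  71  69  68  60  84  84 120]
 [142 142 140  77  77  75  74  71  69  66  74  85 136 103]
 [142 141 141 123  72  77  74  73  64  69  86 138 139  86]
 [144 144 141 141 140 122 109 107 136 138 138 137 134  77]]
[[[11, 157, 96], [10, 154, 96], [11, 157, 96], [11, 155, 97]], [[10, 152, 97], [10, 154, 96], [11, 154, 96], [11, 154, 96]], [[11, 153, 95], [11, 156, 95], [11, 157, 133], [11, 156, 150]]]
cap 307.5 278.5 8.631438255310059 [ 0.44352144 -0.02442987] 0.9041085
ctr [ 0.5185 -0.0092] edges [0.0608 0.0602 0.0613 0.0602] ang [  79.5  -10.1 -100.6  169.4]
ctr [0.4526 0.0029] edges [0.077  0.0734 0.0777 0.0733] ang [  78.7  -10.9 -101.3  168.6]
jarc [0.434 0.239]
cup [ 0.443 -0.231]
brushtip [0.759 0.012]
brush0 [0.766 0.201]
cap [ 0.742 -0.114]
```

View pics/c1.png

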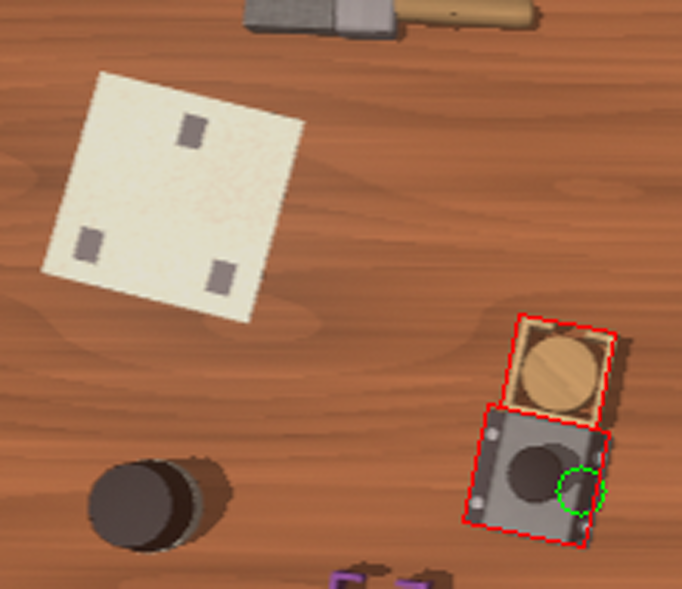

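The magazine is fitted well: centre (0.5185, -0.0092), yaw about -10.5°. The green circle caught the housing's shadow side, not the cap, so I'm taking the cap by eye at about (292.6, 272.6). Next I press it.

Run:
```python
from h import *
p=vision.camera_params('top')
yaw=np.radians(-10.5); ex=np.array([np.cos(yaw),np.sin(yaw)]); o=np.array([.5185,-.0092])
c=ray(p,292.6,272.6,.073)[:2]; print('cap ray',c,'from magazine',o-.066*ex)
c=(c+o-.066*ex)/2
ori=[np.pi,0,yaw]
print(robot.inverse_kinematics([*c,.18],ori))
robot.move_gripper(0.0)
robot.goto([*c,.17],ori)
robot.move_linear([*c,.085],velocity=.1)
print('touch',robot.move_linear([*c,.060],velocity=.02,until_force=2),robot.sense()['eef_pos'])
s=robot.sense(); 
print('stop',robot.move_linear([*c,.045],velocity=.02,until_force=20)); s=robot.sense(); print(s['eef_pos'],s['contact_force'])
robot.wait(.3); s=robot.sense(); print(s['eef_pos'],s['contact_force'],s['t'])
cam('top','press.png')
```

```text
cap ray [0.45399846 0.00320378] from magazine [0.45360518 0.00282754]
[-1.95800968e-02  1.73712952e-01  1.99742736e+00 -4.44089210e-16
  9.70452342e-01  1.63679475e-01]
touch False [0.45393046 0.00300605 0.06012534]
stop False
[0.45386514 0.00301659 0.04502997] [-0.07889277 -0.01116512 -0.32623447]
[0.45387382 0.00302015 0.04510696] [-0.01186017  0.17912614  0.18783434] 7.225
```

Run:
```python
from h import *
im,_,_=cam('side')
t=cv2.imread('pics/press.png')[180:330,220:370]
s=im[190:310,220:380,::-1]
cv2.imwrite('pics/p2.png',np.hstack([cv2.resize(t,(390,390)),cv2.resize(s,(400,390))]))
print(robot.sense()['gripper_width'])
```

```text
0.0004729576930982851
```

View pics/p2.png

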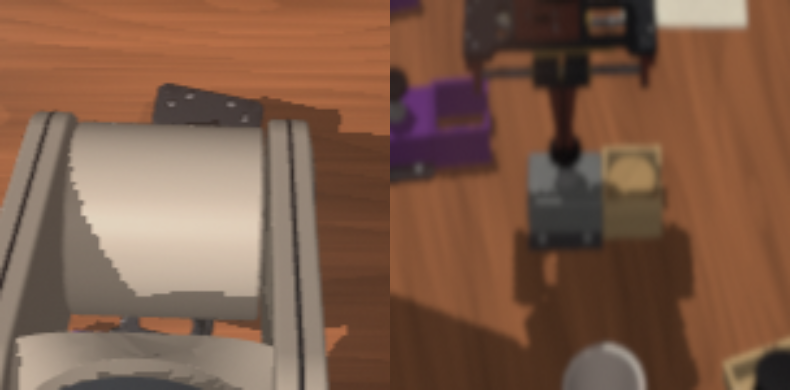

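Run:
```python
from h import *
p=vision.camera_params('side'); im,d,_=cam('side'); pt=vision.camera_params('top')
X=robot.sense()['eef_pos']; print('tcp px',proj(p,X), 'cap expected px',proj(p,[.4538,.003,.073]))
print('cap side ray z.073',ray(p,290.5,236,.073))
d0=np.load('sided.npy'); d1=np.load('topd.npy')
def pt3(p,d,u,v):
    f=240/np.tan(np.radians(p['fovy'])/2);z=d[v,u];T=np.array(p['extrinsics']);return (T@[(u-p['cx'])/f*z,(v-p['cy'])/f*z,z,1])[:3].round(4)
print('side0 cap',pt3(p,d0,291,236),'mag blank',pt3(p,d0,317,245),'table',pt3(p,d0,303,280),pt3(p,d0,337,181))
print('top0 cap',pt3(pt,d1,292,272),'blank',pt3(pt,d1,300,240),'table',pt3(pt,d1,330,330),'sheet',pt3(pt,d1,176,183))
for u,v in((290,215),(290,225),(290,236),(290,245)):print(u,v,pt3(p,d,u,v))
```

```text
tcp px (np.float64(289.75967871951093), np.float64(242.04990317745566)) cap expected px (np.float64(289.4161462404181), np.float64(234.42956294413648))
cap side ray z.073 [ 0.45539071 -0.0027293   0.073     ]
side0 cap [ 0.4562 -0.0053  0.0755] mag blank [ 0.5195 -0.0142  0.0368] table [ 0.4679 -0.0874  0.0006] [0.6358 0.2414 0.0028]
top0 cap [0.4551 0.0044 0.0714] blank [ 0.5185 -0.0089  0.0355] table [ 0.3438 -0.0705 -0.0012] sheet [ 0.636   0.2474 -0.0013]
290 215 [ 0.4515 -0.0318  0.1759]
290 225 [ 0.4542 -0.0093  0.119 ]
290 236 [ 0.4546 -0.      0.0703]
290 245 [ 0.4533 -0.0017  0.0393]
```

Run:
```python
from h import *
im,d,_=cam('side'); w,_,_=cam('wrist')
s0=cv2.imread('pics/side0.png')
f=lambda a:cv2.resize(a[200:275,260:335],(300,300),interpolation=cv2.INTER_CUBIC)
a=np.hstack([np.vstack([f(s0),f(im[:,:,::-1])]),cv2.resize(w[:,:,::-1],(500,375)).copy() if 0 else np.vstack([cv2.resize(w[:,:,::-1],(500,375)),np.zeros((225,500,3),np.uint8)])])
cv2.imwrite('pics/p3.png',a)
```

```text
(no output)
```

View pics/p3.png

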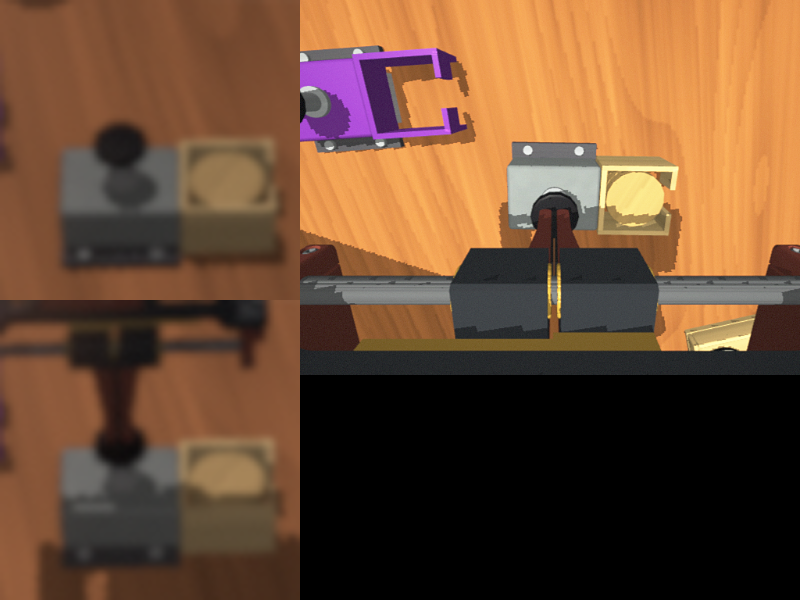

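The fingers sit centred over the cap. The plunger looks unpressed, no force is felt, and TCP z reads 0.045. I'll measure the real tip height from depth before going lower.

Run:
```python
from h import *
print(robot.sense()['tool_rot'],robot.sense()['eef_pos'],robot.sense()['contact_force'])
def pts(n):
    im,d,p=cam(n); f=240/np.tan(np.radians(p['fovy'])/2);T=np.array(p['extrinsics'])
    v,u=np.mgrid[:480,:640]; c=np.stack([(u-p['cx'])/f*d,(v-p['cy'])/f*d,d,np.ones_like(d)],-1)
    return im,d,(c@T.T)[...,:3],p
im,d,P,p=pts('side')
for v in range(208,250,2): print(v,P[v,290].round(3),im[v,290],end=' | ')
im,d,P,p=pts('wrist'); print('\nwrist',p['extrinsics'][:3,3],p['fovy'])
for v in range(230,330,5): print(v,P[v,320].round(3),im[v,320],end=' | ')
print()
for v in range(235,300,5): print(v,P[v,332].round(3),im[v,332],end=' | ')
```

```text
[-3.14157024e+00 -1.85064847e-05 -1.83277918e-01] [0.45380757 0.00302504 0.04501531] [-0.75886047 -0.18119158 -0.01573418]
208 [ 0.454 -0.021  0.188] [45 32 25] | 210 [ 0.453 -0.029  0.189] [37 31 26] | 212 [ 0.452 -0.028  0.182] [33 29 27] | 214 [ 0.452 -0.03   0.178] [27 23 22] | 216 [ 0.451 -0.033  0.174] [31 23 21] | 218 [ 0.455 -0.007  0.141] [43 24 21] | 220 [ 0.455 -0.008  0.135] [44 24 21] | 222 [ 0.455 -0.008  0.127] [44 25 21] | 224 [ 0.454 -0.009  0.122] [41 22 19] | 226 [ 0.454 -0.008  0.114] [43 24 20] | 228 [ 0.453 -0.013  0.112] [42 23 20] | 230 [ 0.454 -0.008  0.1  ] [41 23 20] | 232 [ 0.454 -0.005  0.09 ] [40 22 19] | 234 [ 0.454 -0.007  0.086] [36 20 18] | 236 [ 0.454 -0.003  0.073] [18 13 12] | 238 [ 0.453 -0.007  0.071] [13 11 11] | 240 [ 0.452 -0.011  0.068] [20 19 18] | 242 [ 0.453 -0.005  0.054] [55 53 53] | 244 [ 0.453 -0.003  0.045] [69 67 67] | 246 [ 0.452 -0.007  0.042] [68 67 66] | 248 [ 0.452 -0.009  0.036] [61 60 59] | 
wrist [0.46794164 0.07870975 0.24712431] 68.79535615166068
230 [0.454 0.02  0.039] [189 200 192] | 235 [0.453 0.017 0.039] [198 205 199]
[... 474 characters left out ...]
.014 0.12 ] [81 46 37] | 305 [0.454 0.014 0.124] [70 41 38] | 310 [0.454 0.013 0.127] [68 41 31] | 315 [0.454 0.011 0.127] [64 40 33] | 320 [0.454 0.012 0.132] [59 36 25] | 325 [0.454 0.013 0.137] [54 39 32] | 
235 [0.461 0.015 0.038] [190 203 191] | 240 [0.46  0.012 0.04 ] [164 171 163] | 245 [0.46  0.01  0.042] [112 113 110] | 250 [0.46  0.018 0.073] [87 87 83] | 255 [0.46  0.015 0.074] [48 47 51] | 260 [0.459 0.012 0.073] [51 50 53] | 265 [0.459 0.009 0.073] [46 47 49] | 270 [0.459 0.013 0.088] [95 48 34] | 275 [0.459 0.013 0.094] [75 38 31] | 280 [0.459 0.013 0.101] [71 40 32] | 285 [0.459 0.013 0.106] [74 30 32] | 290 [0.459 0.013 0.11 ] [73 35 30] | 295 [0.459 0.013 0.115] [78 38 34] |
```

Both the side and wrist depth put the real fingertip at z≈0.085, about 40 mm above the reported TCP z, and the lateral position is right. I treat this as a tool-length offset and use a force-guarded contact with the cap (known to be at 0.073) to calibrate it.

Run:
```python
from h import *
c=robot.sense()['eef_pos'][:2]
t=robot.move_linear([*c,.025],velocity=.015,until_force=2); s=robot.sense(); print('touch',t,s['eef_pos'],s['contact_force'])
if t:
    z=s['eef_pos'][2]
    t=robot.move_linear([*c,z-.028],velocity=.02,until_force=18); s=robot.sense(); print('stop',t,s['eef_pos'],s['contact_force'])
    robot.wait(.3); s=robot.sense(); print(s['eef_pos'],s['contact_force'],s['t'])
im,d,_=cam('side'); w,_,_=cam('wrist')
a=cv2.resize(im[200:275,260:360,::-1],(400,300),interpolation=cv2.INTER_CUBIC)
cv2.imwrite('pics/p4.png',np.hstack([a,cv2.resize(w[:,:,::-1],(400,300))]))
```

```text
touch True [0.45372889 0.00300735 0.03310136] [1.24931617 0.26127096 3.29147131]
stop True [0.45372108 0.00303253 0.00877898] [-1.12753356 -0.76979881  9.75400304]
[0.45375545 0.00302953 0.00880165] [-2.34761031 -0.29724467 10.14706765] 9.8333
```

View pics/p4.png

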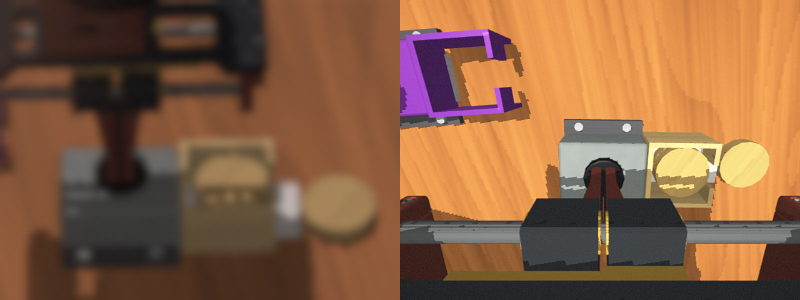

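Contact came at eef z 0.0331, so the tip offset is 39.9 mm. The plunger went down 24.3 mm to its stop, and the blank lies in front of the feeder: side crop (340,205), wrist crop (745,163). Next I release the plunger and locate the blank.

```bash
cat >> h.py <<'E'
def pts(n):
    im,d,p=cam(n); f=240/np.tan(np.radians(p['fovy'])/2);T=np.array(p['extrinsics'])
    v,u=np.mgrid[:480,:640]; c=np.stack([(u-p['cx'])/f*d,(v-p['cy'])/f*d,d,np.ones_like(d)],-1)
    return im,d,(c@T.T)[...,:3],p
def blank(n,lo,hi):
    "fed blank: wood-yellow pixels whose world point is in box lo..hi; centre by ellipse onto z=.012"
    im,d,P,p=pts(n); H,S,V=cv2.split(cv2.cvtColor(im,cv2.COLOR_RGB2HSV))
    m=((P[...,2]>.006)&(P[...,2]<.018)&(P[...,0]>lo[0])&(P[...,0]<hi[0])&(P[...,1]>lo[1])&(P[...,1]<hi[1])&(d>0)).astype(np.uint8)*255
    m=cv2.morphologyEx(m,cv2.MORPH_OPEN,np.ones((5,5)))
    cs=cv2.findContours(m,cv2.RETR_EXTERNAL,cv2.CHAIN_APPROX_NONE)[0]
    if not cs: return im,None
    c=max(cs,key=cv2.contourArea)[:,0]; w=np.array([ray(p,u,v,.012)[:2] for u,v in c],np.float32)
    (x,y),r=cv2.minEnclosingCircle(w); return im,(x,y,r,np.mean(c,0),cv2.contourArea(c))
E
python3 - <<'E'
from h import *
c=robot.sense()['eef_pos'][:2]
robot.move_linear([*c,.035],velocity=.04); robot.move_linear([*c,.10],velocity=.15); robot.wait(.2)
im,d,P,p=pts('wrist')
yaw=np.radians(-10.5); ex=np.array([np.cos(yaw),np.sin(yaw)]);ey=np.array([-ex[1],ex[0]]);o=np.array([.5185,-.0092])
im,b=blank('wrist',(.555,-.08),(.65,.05)); print(b)
if b: q=np.array(b[:2])-o; print('feeder frame',q@ex,q@ey)
for X in([*(o-.066*ex+.012*ey),.073],[*o,.024]):
    u,v=map(int,proj(p,X)); print('at',X,P[v,u].round(4))
cv2.imwrite('pics/w5.png',im[:,:,::-1]); print(robot.sense()['t'])
E
```

```text
(0.5870972275733948, -0.02310306578874588, 0.025253336876630783, array([483.953125  , 224.42708333]), 2344.0)
feeder frame 0.06998219315678589 -0.0011694058528268784
at [np.float64(0.4557920024066847), np.float64(0.01462660357324919), 0.073] [0.4553 0.0151 0.0741]
at [np.float64(0.5185), np.float64(-0.0092), 0.024] [ 0.5183 -0.0084  0.0241]
11.625
```

View pics/w5.png

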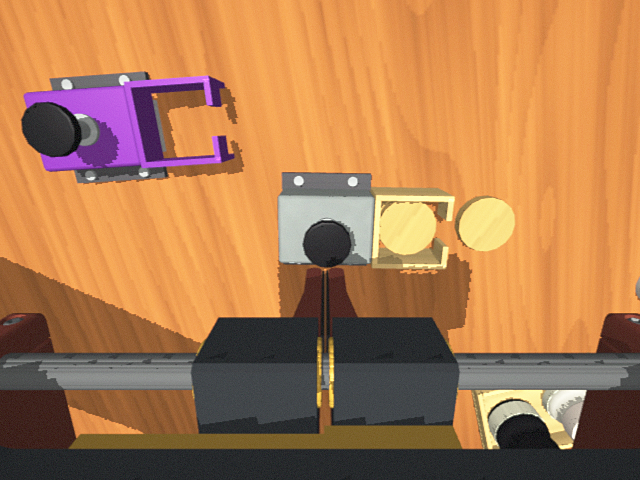

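The wrist view shows the plunger up at (327,243), depth 0.074. The stack has dropped (top at 0.024), and the blank lies free at (486,224), which is (0.587, -0.023). I'll push with the fingers opened to 30 mm so the disc nests between them, along the line to the sheet's centre, starting with a short push and a check.

Run:
```python
from h import *
b=np.array([.5871,-.0231]); g=np.array([.6364,.2478]); e=(g-b)/np.linalg.norm(g-b); yaw=np.arctan2(e[1],e[0])-np.pi/2
ori=[np.pi,0,yaw]; off=.0399; print(e,yaw)
s=b-.055*e
robot.move_gripper(.030); print(robot.sense()['gripper_width'])
robot.goto([*s,.10],ori)
print('hit',robot.move_linear([*s,.005-off],velocity=.1,until_force=5),robot.sense()['eef_pos'])
m=b+.04*e-.029*e
print('push',robot.move_linear([*m,.005-off],velocity=.06,until_force=8)); st=robot.sense(); print(st['eef_pos'],st['contact_force'],st['t'])
im,r=blank('wrist',(.5,-.08),(.70,.12)); print(r)
cv2.imwrite('pics/w6.png',im[:,:,::-1])
```

```text
[0.17904523 0.98384084] -0.18001591655245996
0.030138163736160038
hit False [ 0.57780568 -0.07730282 -0.03428577]
push False
[ 0.58899285 -0.01256299 -0.0349076 ] [ 0.39834578 -0.00527402  0.41705509] 15.6667
(0.59315425157547, 0.01165846735239029, 0.028724072501063347, array([322.95687332, 241.77628032]), 8137.5)
```

View pics/w6.png

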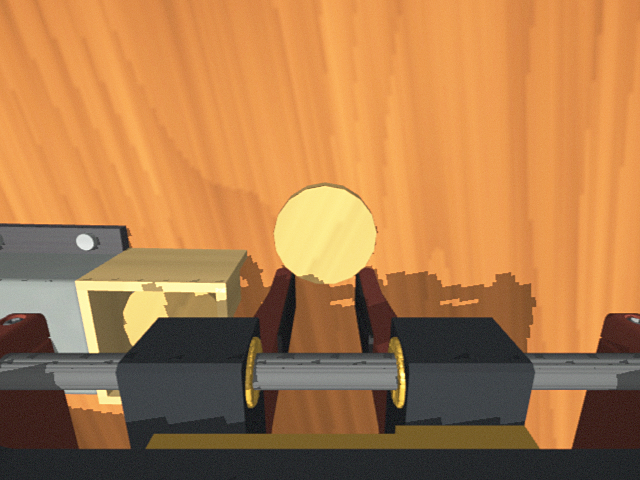

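The disc at (325,234) is nested evenly between the fingertips and clear of the feeder. I'll push it the rest of the way.

Run:
```python
from h import *
print('blank',ray(vision.camera_params('wrist'),325,234,.012))
b=np.array([.5871,-.0231]); g=np.array([.6364,.2478]); e=(g-b)/np.linalg.norm(g-b); z=.005-.0399
for k,v in((.06,.06),(.029,.025)):
    m=g-k*e; print(robot.move_linear([*m,z],velocity=v,until_force=8))
robot.wait(.3); print(robot.sense()['eef_pos'])
robot.move_linear([*(g-.075*e),z],velocity=.08)
robot.move_linear([*(g-.075*e),.10],velocity=.12); robot.wait(.2)
im,r=blank('wrist',(.56,.16),(.72,.33)); print(r)
t,rt=blank('top',(.56,.16),(.72,.33)); print('top',rt,robot.sense()['t'])
cv2.imwrite('pics/w7.png',np.hstack([cv2.resize(x[:,:,::-1],(400,300)) for x in(im,t)]))
```

```text
blank [0.59453536 0.01677896 0.012     ]
False
False
[ 0.63122254  0.21919638 -0.03488125]
(0.6360582709312439, 0.24672754108905792, 0.02383536845445633, array([326.63783784, 131.24324324]), 2779.5)
top None 23.2667
```

View pics/w7.png

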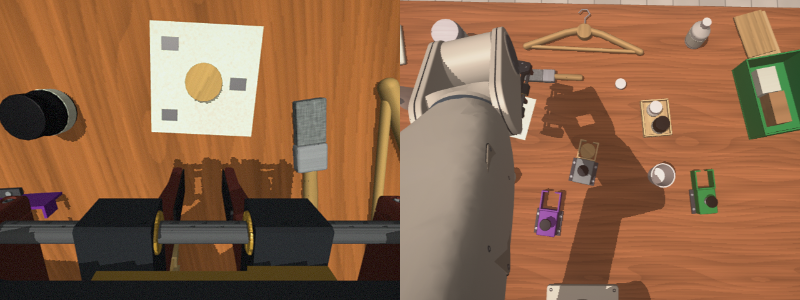

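The wrist view shows the blank lying flat in the middle of the sheet, (204,82) on a sheet spanning 150–264. It measures (0.636, 0.247), about 1 mm from the sheet's centre. The brush, jars, cup and cap look undisturbed, and the arm is clear, so I'm handing in.

```bash
python3 -c "
from h import *
print(robot.sense()['contact_force'],robot.sense()['dq'].round(3)); job.sign_off()"
```

```text
[-0.03632034  0.25752608 -0.53165139] [-0.    -0.003 -0.001  0.001  0.     0.001]
the job is handed in; nothing more can be done
```

The job is handed in: one blank was fed and now lies flat on the sheet, about 1 mm from its centre, by the wrist camera.

- **Press:** I pressed the plunger 24.3 mm down to its stop, at about 10 N, and one blank came out 70 mm in front of the feeder. On release the cap was back at 0.074 m, and the two remaining blanks had dropped in the magazine (stack top at 0.024 m).
- **Push:** I slid the blank across the table nested between the fingers, opened to 30 mm. I then backed the fingers off and raised them clear. The tool force before sign-off was about zero, and the job had taken about 23 s.

**What disagreed:**
- **Tool height:** The first press attempt touched nothing. The fingertips are about 40 mm higher than the reported TCP height. I found this from the side and wrist depth images, confirmed it by touching the plunger cap, and corrected for it.
- **Top camera:** At the end the arm blocked its view of the sheet, so the final blank position rests on the wrist camera alone. I checked the jars, cup, brush and cap only by eye in the last pictures, and they looked unmoved.

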